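Clamp the planter's drain stub

TASK

Fit the steel band clamp on the white planter's drain stub: slide it over the barbs, its red thumb key standing upright above the little black rest, until the band sits gently against the black collar. Then turn the key clockwise, seen from above, until the band is snug but not overtightened, and let go. Leave everything else where it is.

Things in the scene. Friction and masses are not known exactly. Their poses are not given: they have to be found in the camera images.
- clamp: Steel band clamp, 150 g, upright on the deck tile: bore 36 mm, outer diameter 42 mm, 18 mm wide (x -9 to 9 mm). Origin at the bore's centre, 21 mm above what it stands on; x along the bore, z up. Worm housing 16 x 16 mm on the -y side (y -36 to -20, z -21 to 14 mm). It goes onto the stub with its x along the stub's x (same direction), z up.
- tab_grip (a point): Middle of the orange grip tab on top of the band, at clamp (0, 4, 30) mm, axes as the clamp. The tab is 12 mm thick along x, 20 mm long in y, its top 38.5 mm above the bore's centre. Pinch it from above across its thickness, fingertips about 25 mm above the bore's centre, so that they clear band and collar.
- key_grip (a point): Middle of the red thumb key's wing, at clamp (0, -33, 52) mm: 28 mm long (point x), 8 mm thick (point y), 22 mm high, wholly higher than the tab. It turns about clamp z through this point, clockwise from above to tighten; fresh hold every 1.3 rad or so. It stays where it is left.
- jaw: Brass jaw in the floor of the band, raised by the key 3 mm per rad. At the start it stands an unknown 1 to 3 mm into the bore; on the stub it touches after some 0.9 to 1.7 rad. The key turns freely at about 0.30 N m; once the jaw presses it climbs, by 0.06 N m in the first 0.35 rad and 0.24 in 0.8 rad. Snug, not overtight: 0.08 to 0.20 N m above free (jaw force 27 to 67 N). Axes of the clamp, moving with the jaw.
- stub: Grey barbed drain stub, fixed to the planter, level, axis 125 mm above the floor. Origin on the axis where the middle of a seated band lies; x into the planter, z up. Land under the band 30 mm diameter (x -12 to 9 mm), before it two 31 mm barbs, then a cone to 17 mm at the tip (x -44 mm). A loose band hangs 3 mm below the axis. Under 25 N on stub and collar while sliding on.
- collar: Black collar, 40 mm diameter, 8 mm thick, on the stub; its front face is at stub x = +9 mm, where the band's edge comes to rest. Never press the clamp on it with over 25 N. Axes and origin as the stub.
- rest: Black rest fixed beside the collar, under the housing of a seated clamp (stub y -36 to -20 mm, top 24.3 mm below the stub axis); it keeps the released clamp upright. Axes and origin as the stub.
- planter: White cylindrical planter, 210 mm diameter, on a grey caster base of 270 mm diameter with a red brake knob; fixed. Origin under its centre, on the deck tile, the stub on its -x side. The wall is 49 mm behind the stub's origin, the rim 145 mm above the deck tile (45 mm above the stub's axis). Keep finger contact with planter or stub light, under 20 N.
- frog: Terracotta frog, 75 mm high, 70 mm across, on the deck tile. Bystander.
- watering_can: Black plastic watering can, 132 mm diameter, spout to its -x side, 150 mm high. Bystander.
- scoop: Stainless scoop, 220 mm long, lying flat. Bystander.
- spring_clip: Green spring clip plant support, 80 mm long, lying flat on the deck tile. Bystander.
- seed_pot: Small terracotta pot, 78 mm diameter, 70 mm high. Bystander.
- plant_food: Green bottle, 60 mm diameter, 150 mm high. Bystander.
- dust_brush: Hand brush lying on the floor tiles. Bystander.

How it is judged:
By the outcome, as a careful person would: the job done as asked, in the order asked, and still so for the second after the job is handed in, with the robot touching nothing.
It also fails if it takes over 72 s, if anything falls off the work surface, if the arm or the gripper's body presses on something with over 40 N, if the wrist force passes 120 N, or if a joint passes its speed limit or range.

ROBOT

A 6-joint arm with a two-finger parallel gripper is mounted at the origin on the work surface. World frame = base frame: x ahead of the robot, y to its left, z up, the work surface at z = 0. Lengths are in m, angles in rad, forces in N, time in s.
With the tool pointing down it reaches from about 0.225 to 0.875 m from the base axis. Payload 3.4 kg.
Tool frame: the origin (TCP) lies at the very end of the fingers, on their centre line; the grasp point (between the pads) lies 19 mm behind it (grasp_offset is the distance from the TCP to the grasp point, in m); y points along the fingers, z is the direction in which the jaws open and shut, and the axes are right-handed (so a half turn about y gives the same grasp; the last joint's range is limited). The gripper opens to 85 mm and grips with 20 to 120 N. Pads are 22 mm wide; open, the fingers measure 114 mm over their backs; the gripper's body (76 mm by 85 mm) begins 54 mm behind the grasp point. The pads swing forward as they close: fully open they stand 13 mm farther back than shut.
Start: joints at [-1.361, 0.276, 1.505, -0, 1.361, -0.121], TCP at [0.187, -0.544, 0.231] pointing down, gripper open.
Joint ranges: [-2.89, 2.89], [-0.75, 2.08], [0.22, 2.7], [-1.18, 4.32], [0.11, 2.71], [-2.7, 2.7]. Speed limits (rad/s): [2.57, 2.57, 3.14, 3.14, 3.14, 3.14].

INTERFACE

Orientations are given as a unit quaternion [w, x, y, z].
In Python, from rig import get_state, get_image, sign_off, grasp_offset gives the robot as it stands.
- The arm moves only by the shell command python3 -m jog 'ROWS' [FORCE]. ROWS is JSON, one flat list of numbers, 7 for each row, row after row: the closure in counts, from 0 (fully open) to 255 (shut), then the shift along the tool's x, y, z in cm, then the turn, a rotation vector about the tool's x, y, z in units of 8 degrees (1.0 is 8 degrees). In form: [jaw, tx, ty, tz, rx, ry, rz, jaw, tx, ty, tz, rx, ry, rz, ...]. A call has 1 to 12 rows; each row is the pose to reach, as a shift and turn from the pose commanded when the call began, along the tool's axes at that moment; what a row does not reach only later rows make up. A row lasts 1/8 s, in which the tool goes at most 62.5 mm and 10.7 degrees, less where a joint would pass 70% of its speed; a pose out of reach is approached as far as the arm can. A call with a gripper value outside its range is refused whole. The fingers move at their own pace and stop on an object; FORCE is the grip in N (left out, the last holds). Time passes only in rows, so rows that repeat a pose let the fingers close. It gives the time, the measured TCP pose, the force and the opening at its end, in the units of the state.
- get_state(): the state, without advancing time (a new reading comes with each control period).
- get_image(name): name is "scene" or "top" or "wrist"; returns a dict with "color" (420x560x3 uint8, blue, green, red), "mtx" (3x3 intrinsics, pixels), "R" (3x3) and "t" (3): a world point X has camera coordinates R X + t; the wrist camera has in their place "tool_from_camera" (4x4, takes a point from camera to tool coordinates, whose origin is the TCP and whose axes are the tool frame's). Camera axes: x right, y down, z forward; pixel columns grow to the right and rows downward; lengths in m; the calibration is good to about 2 mm. The wrist camera is an equidistant fisheye: a pixel r from the principal point sees the ray r / f radians off the axis. A picture is of the moment at which its call begins: read the wrist's pose just before it. There is no depth.
- sign_off(): hands the job in, once; it reports no verdict.
The state is a dict: "clock": time; "qpos": joint angles; "qd": joint speeds; "effort": joint torques, N m; "position": TCP position; "ee_rot": TCP orientation; "contact_force": force on the tool from outside, world axes, zero at the start; "moment": the same for the moment, N m; "width": finger opening in m.
Only numpy, scipy, OpenCV 4.12 (cv2) and the standard library are available. Lean on these libraries where they do the work, as an engineer would, in place of code of your own. Each camera call takes 0.05 s, during which the arm holds its last target.

## Working session

There is one attempt and no reset: what is moved stays moved. The work goes in short steps, Python scripts to look and compute and a shell command to move; the robot and the scene stay as the last step left them, time stands still between calls to the robot, and variables do not carry over. Pictures are saved under pics/ and viewed, and the job is handed in when it is done.

```bash
ls; mkdir -p pics; python3 - <<'E'
from rig import get_state,get_image,grasp_offset
import cv2
s=get_state();print(s,grasp_offset)
for n in("scene","top","wrist"):
    i=get_image(n);cv2.imwrite(f"pics/{n}0.png",i["color"])
    print(n,{k:v for k,v in i.items() if k!="color"})
E
```

```text
pics
{'clock': 0.0, 'qpos': array([-1.36099847e+00,  2.76601482e-01,  1.50612832e+00, -1.71329539e-05,
        1.36072095e+00, -1.20974816e-01]), 'qd': array([ 0.00033411,  0.00187188,  0.00169325, -0.00102025,  0.00045233,
       -0.00026256]), 'effort': array([-1.72014797e-04, -4.16775906e+01, -2.45806199e+01,  6.28902762e-05,
        1.11919572e-02, -1.21005687e-05]), 'position': array([ 0.18663575, -0.54330314,  0.23043795]), 'ee_rot': array([ 0.11637952, -0.11644968,  0.6981137 , -0.69680165]), 'contact_force': array([0.93868583, 0.40131293, 0.05909677]), 'moment': array([-0.03420082,  0.00456862,  0.02556419]), 'width': 0.08522290731554705} 0.0187
scene {'mtx': array([[400.61816964,   0.        , 270.54910709],
       [  0.        , 400.61816964, 208.76980309],
       [  0.        ,   0.        ,   1.        ]]), 'R': array([[-0.71417234,  0.69960101, -0.0227219 ],
       [ 0.4020842 ,  0.38345506, -0.83143882],
       [-0.57296261, -0.60292673, -0.55515152]]), 't': array([ 0.42444548, -0.15250901,  1.37618146])}
top {'mtx': array([[446.94463907,   0.        , 281.89173393],
       [  0.        , 446.94463907, 207.23720213],
       [  0.        ,   0.        ,   1.        ]]), 'R': array([[ 0.02165812, -0.99972897, -0.00853871],
       [-0.9918109 , -0.02040979, -0.12607367],
       [ 0.12586523,  0.01119931, -0.99198413]]), 't': array([0.00581846, 0.62612176, 1.17442861])}
wrist {'mtx': array([[325.1922621 ,   0.        , 280.65253697],
       [  0.        , 325.1922621 , 205.09155121],
       [  0.        ,   0.        ,   1.        ]]), 'tool_from_camera': array([[-2.47455384e-03,  9.46655392e-01,  3.22238181e-01,
        -8.36417293e-02],
       [ 4.21407255e-04, -3.22238152e-01,  9.46658542e-01,
        -1.43691209e-01],
       [ 9.99996849e-01,  2.47835104e-03,  3.98468205e-04,
         7.84937744e-04],
       [ 0.00000000e+00,  0.00000000e+00,  0.00000000e+00,
         1.00000000e+00]])}
```

View pics/scene0.png

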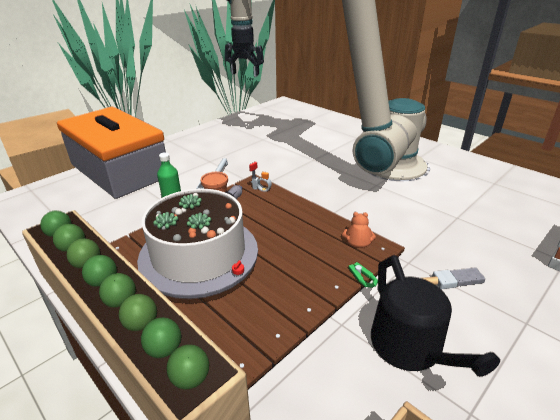

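View pics/top0.png

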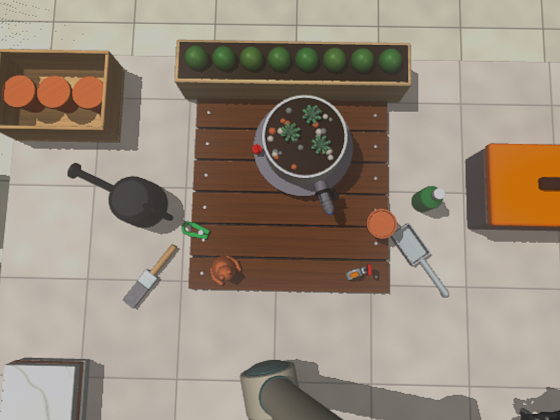

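View pics/wrist0.png

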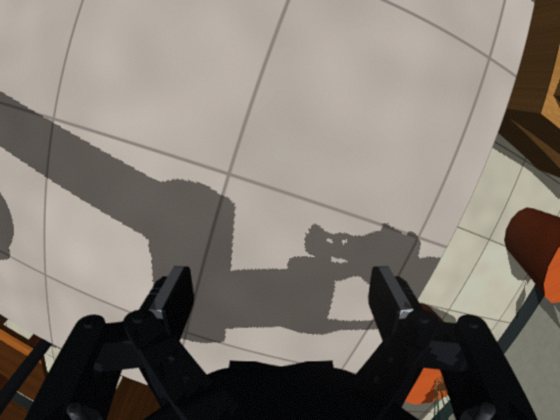

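```bash
python3 - <<'E'
import cv2
t=cv2.imread("pics/top0.png");s=cv2.imread("pics/scene0.png")
cv2.imwrite("pics/zt1.png",cv2.resize(t[80:230,240:400],None,fx=5,fy=4*1.0*1.25/1.25,interpolation=cv2.INTER_CUBIC) if 0 else cv2.resize(t[85:230,245:400],None,fx=4,fy=4,interpolation=cv2.INTER_CUBIC))
cv2.imwrite("pics/zt2.png",cv2.resize(t[250:300,330:400],None,fx=10,fy=10,interpolation=cv2.INTER_CUBIC))
cv2.imwrite("pics/zs1.png",cv2.resize(s[150:230,200:290],None,fx=7,fy=7,interpolation=cv2.INTER_CUBIC))
E
```

```text
(no output)
```

View pics/zt1.png

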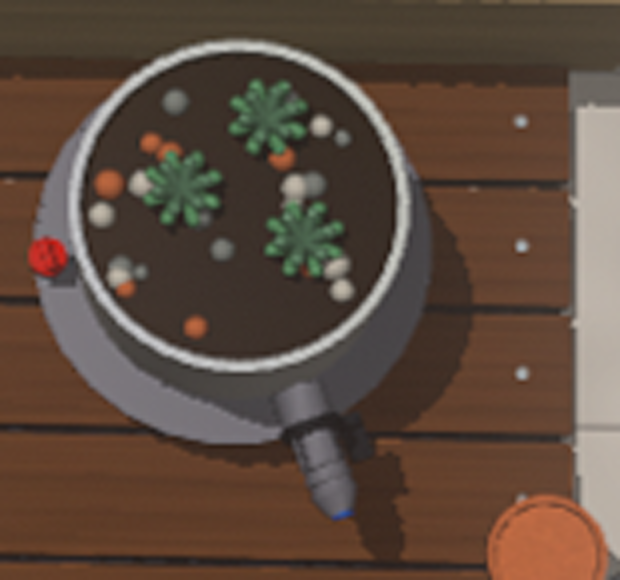

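View pics/zt2.png

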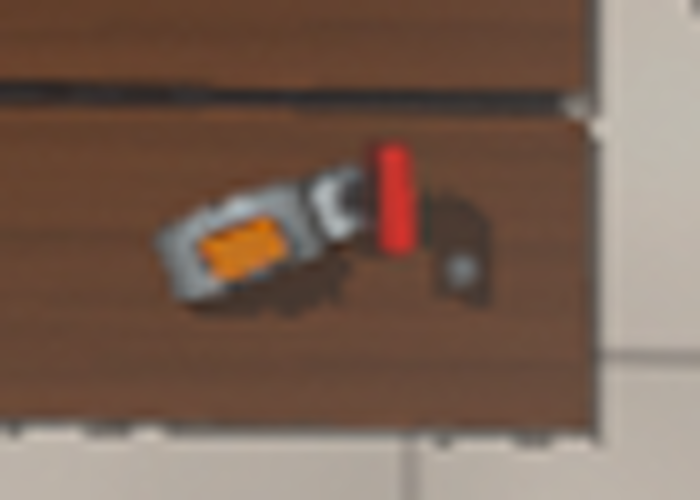

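View pics/zs1.png

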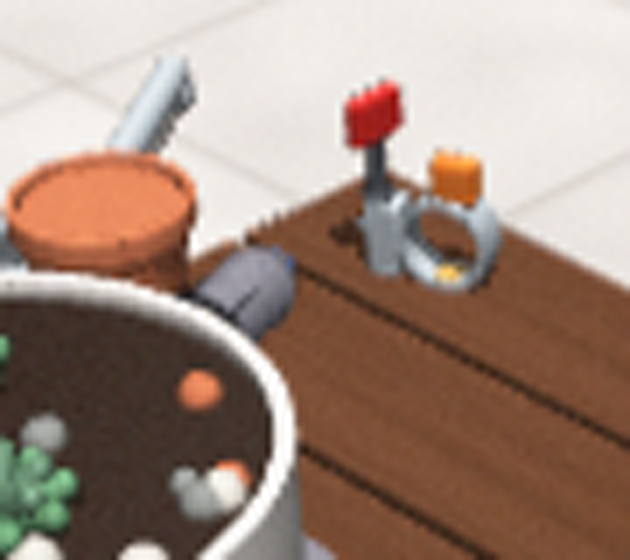

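```bash
cat > h.py <<'E'
import numpy as np,cv2
from rig import get_state,get_image
from scipy.spatial.transform import Rotation as Ro
def toolpose(s=None):
    s=s or get_state(); q=s['ee_rot']
    return Ro.from_quat([q[1],q[2],q[3],q[0]]).as_matrix(), np.array(s['position'])
def ray_pin(im,uv):
    d=np.linalg.inv(im['mtx'])@[uv[0],uv[1],1]; return -im['R'].T@im['t'], im['R'].T@d
def atz(im,uv,z):
    o,d=ray_pin(im,uv); return o+d*(z-o[2])/d[2]
def proj(im,X):
    c=im['R']@np.array(X)+im['t']; p=im['mtx']@c; return p[:2]/p[2]
W=dict(f=325.1922621,cx=280.65253697,cy=205.09155121,T=np.array([[-2.47455384e-03,9.46655392e-01,3.22238181e-01,-8.36417293e-02],[4.21407255e-04,-3.22238152e-01,9.46658542e-01,-1.43691209e-01],[9.99996849e-01,2.47835104e-03,3.98468205e-04,7.84937744e-04],[0,0,0,1]]))
def wray(uv,R,p):
    dx,dy=uv[0]-W['cx'],uv[1]-W['cy']; r=np.hypot(dx,dy); a=r/W['f']
    d=np.array([np.sin(a)*dx/max(r,1e-9),np.sin(a)*dy/max(r,1e-9),np.cos(a)])
    return p+R@W['T'][:3,3], R@W['T'][:3,:3]@d
def watz(uv,z,R,p):
    o,d=wray(uv,R,p); return o+d*(z-o[2])/d[2]
def wproj(X,R,p):
    t=R.T@(np.array(X)-p); c=W['T'][:3,:3].T@(t-W['T'][:3,3])
    r=np.hypot(c[0],c[1]); a=np.arctan2(r,c[2]); return np.array([W['cx'],W['cy']])+W['f']*a*c[:2]/max(r,1e-9)
def yawR(R): # tool z axis (opening) yaw in world, deg
    return np.degrees(np.arctan2(R[1,2],R[0,2]))
E
python3 - <<'E'
from h import *
im=get_image("top")
f=lambda u,z:atz(im,u,z).round(4)
print("tab",f((354.3,274.8),.0845),"key",f((369.7,270),.109))
c=f((305,136.5),.17);t=f((330,213),.125);print("planter",c,"tip",t,np.hypot(*(c-t)[:2]),np.degrees(np.arctan2(*(c-t)[1::-1])))
print("pot",f((381,223),.095))
R,p=toolpose();print(R.round(3))
E
```

```text
tab [ 0.4495 -0.1708  0.0845] key [ 0.4628 -0.2056  0.109 ]
planter [ 0.7867 -0.0357  0.17  ] tip [ 0.6029 -0.1033  0.125 ] 0.19583717726723898 20.193071792595454
pot [ 0.5832 -0.2376  0.095 ]
[[-0.946 -0.     0.325]
 [-0.325  0.001 -0.946]
 [-0.    -1.    -0.001]]
```

```bash
python3 -m jog '[0,-2,0.1,-1.5,0,-0.6,0, 0,-6,0.3,-4.4,0,-1.8,0, 0,-10,0.5,-7.3,0,-3,0, 0,-14.5,0.8,-10.5,0,-4.4,0, 0,-19,1,-13.8,0,-5.8,0, 0,-23.5,1.3,-17,0,-7.2,0, 0,-28,1.5,-20.3,0,-8.6,0, 0,-32,1.7,-23.2,0,-9.8,0, 0,-35,1.9,-25.4,0,-10.8,0, 0,-37,2,-26.8,0,-11.4,0, 0,-37,2,-26.8,0,-11.4,0, 0,-37,2,-26.8,0,-11.4,0]'; python3 - <<'E'
from h import *
s=get_state();R,p=toolpose(s);print(s['clock'],p,R.round(3),s['qpos'],s['contact_force'],s['moment'])
np.savez("w1.npz",R=R,p=p)
cv2.imwrite("pics/w1.png",get_image("wrist")["color"])
E
```

```text
clock: 1.7
position: [0.4492, -0.1706, 0.2112]
ee_rot: [-0.579, 0.58, -0.405, 0.405]
contact_force: [-0.1, -0.3, -0.9]
width: 0.0851
1.7 [ 0.4492476  -0.17062807  0.21120564] [[ 0.344 -0.001  0.939]
 [-0.939 -0.001  0.344]
 [ 0.    -1.    -0.001]] [-5.07287577e-01  1.46821934e-01  1.72885379e+00 -8.39557177e-04
  1.26621083e+00 -8.58055543e-01] [-0.13614706 -0.34968835 -0.9465529 ] [ 0.01492841 -0.03329261 -0.00706542]
```

View pics/w1.png

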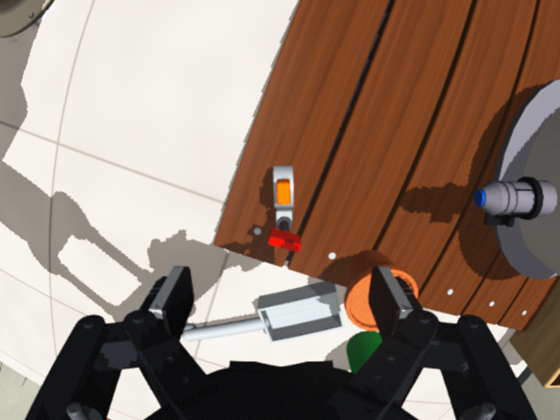

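```bash
python3 - <<'E'
import cv2
t=cv2.imread("pics/w1.png")
a=cv2.resize(t[155:265,230:330],None,fx=5.4,fy=5.4,interpolation=cv2.INTER_CUBIC)
b=cv2.resize(t[160:250,460:560],None,fx=6,fy=6,interpolation=cv2.INTER_CUBIC)
cv2.imwrite("pics/w1a.png",a);cv2.imwrite("pics/w1b.png",b)
E
```

```text
(no output)
```

View pics/w1a.png

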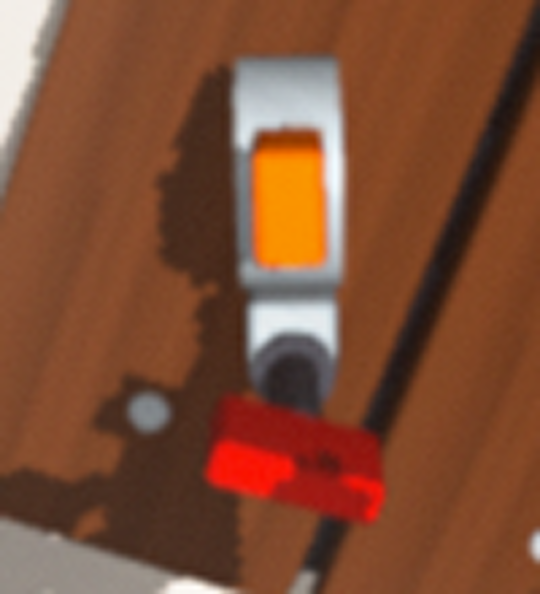

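View pics/w1b.png

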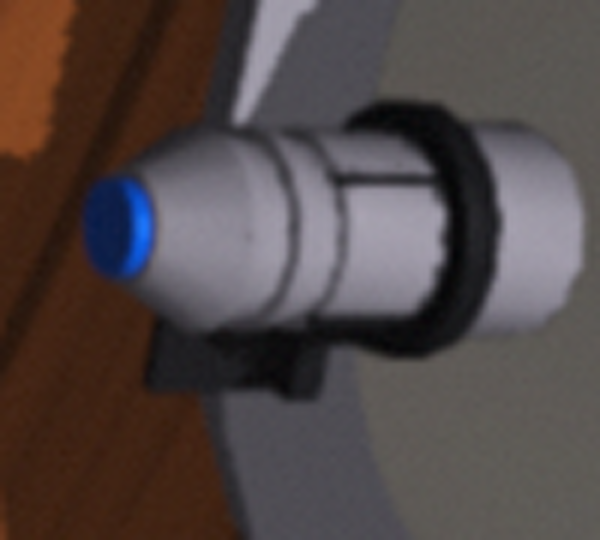

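```bash
python3 - <<'E'
from h import *
d=np.load("w1.npz");R,p=d['R'],d['p']
A=lambda u,v,z:watz((230+u/5.4,155+v/5.4),z,R,p)
B=lambda u,v,z:watz((460+u/6,160+v/6),z,R,p)
c=[A(*q,.0845) for q in((252,152),(325,148),(327,268),(255,268))]
tab=np.mean(c,0);print("tab",tab.round(4))
v=(c[0]+c[1]-c[2]-c[3]);print("yaw y-edge",np.degrees(np.arctan2(-v[0],v[1])),np.linalg.norm(v)/2)
v=(c[1]+c[2]-c[0]-c[3]);print("yaw x-edge",np.degrees(np.arctan2(v[1],v[0])),np.linalg.norm(v)/2)
k=[A(*q,.109) for q in((207,480),(375,522),(383,478),(215,440))]
key=np.mean(k,0);print("key",key.round(4)); v=(k[1]+k[2]-k[0]-k[3]);print("key yaw",np.degrees(np.arctan2(v[1],v[0])),np.linalg.norm(v)/2, (np.linalg.norm(k[3]-k[0])))
v=tab-key;print("tab-key",np.hypot(*v[:2]),"yaw",np.degrees(np.arctan2(-v[0],v[1])))
t=B(118,228,.125);e=B(540,225,.125);print("tip",t.round(4),"end",e.round(4),np.linalg.norm(e-t),np.degrees(np.arctan2(e[1]-t[1],e[0]-t[0])))
E
```

```text
tab [ 0.4518 -0.1677  0.0845]
yaw y-edge 21.580261632106378 0.01984366184202387
yaw x-edge 21.90584476165356 0.011669640320989176
key [ 0.4651 -0.2015  0.109 ]
key yaw 5.407573109309351 0.026994687520334747 0.006954817892343794
tab-key 0.03637498795550046 yaw 21.537719114307855
tip [ 0.6044 -0.1008  0.125 ] end [ 0.6908 -0.0674  0.125 ] 0.09270275176248469 21.162015850983792
```

```bash
python3 -m jog '[0,-0.1,1.5,0.3,0,-0.19,0, 0,-0.1,4.5,0.3,0,-0.19,0, 0,-0.1,8,0.3,0,-0.19,0, 0,-0.1,11,0.3,0,-0.19,0, 0,-0.1,13,0.3,0,-0.19,0, 0,-0.1,14,0.3,0,-0.19,0, 0,-0.1,14,0.3,0,-0.19,0]' 40; python3 - <<'E'
from h import *
s=get_state();R,p=toolpose(s);print(p,yawR(R),s['contact_force'],s['moment'])
np.savez("w2.npz",R=R,p=p)
cv2.imwrite("pics/w2.png",get_image("wrist")["color"])
E
```

```text
clock: 2.62
position: [0.4515, -0.1683, 0.0706]
ee_rot: [-0.585, 0.585, -0.398, 0.397]
contact_force: [-0.1, -0.3, 0.2]
width: 0.0853
[ 0.45152447 -0.16830167  0.07055422] 21.646700958346326 [-0.14330025 -0.31016704  0.1809869 ] [ 0.00732981 -0.02522943 -0.00051067]
```

View pics/w2.png

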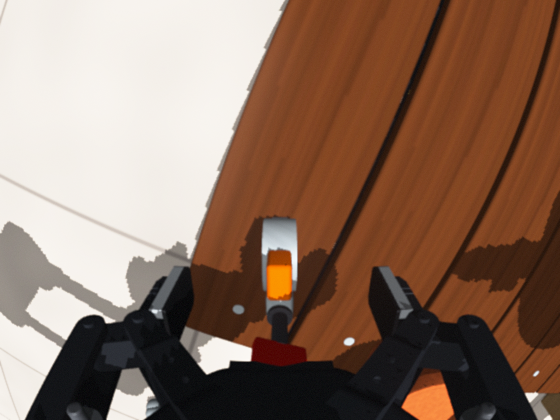

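```bash
python3 -m jog '[120,0,0,0,0,0,0, 180,0,0,0,0,0,0, 200,0,0,0,0,0,0, 215,0,0,0,0,0,0, 255,0,0,0,0,0,0, 255,0,0,0,0,0,0, 255,0,0,0,0,0,0]' 40; python3 - <<'E'
from h import *
s=get_state();R,p=toolpose(s);print(p,yawR(R),s['contact_force'],s['moment'],s['width'])
np.savez("w3.npz",R=R,p=p)
cv2.imwrite("pics/w3.png",get_image("wrist")["color"])
E
```

```text
clock: 3.55
position: [0.4519, -0.1683, 0.0715]
ee_rot: [-0.585, 0.585, -0.397, 0.397]
contact_force: [-2.2, -0.7, 5.0]
width: 0.0109
[ 0.45191976 -0.16832976  0.0715381 ] 21.682675605837485 [-2.15915916 -0.69270187  4.96478486] [-0.08248422  0.42951615  0.04786631] 0.010895691436335122
```

View pics/w3.png

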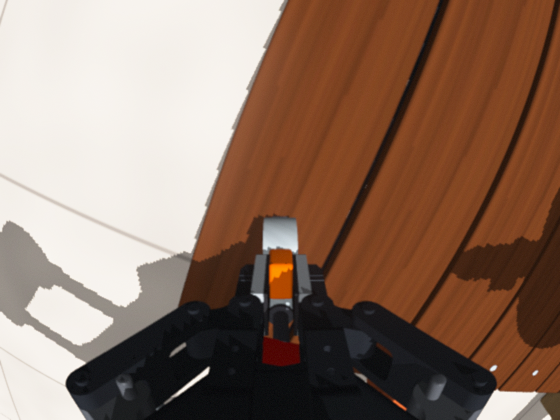

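```bash
python3 -m jog '[255,0,-0.5,0,0,0,0, 255,0,-2,0,0,0,0, 255,0,-4,1,0,0,0, 255,-0.3,-6,3,0,0.05,0, 255,-0.6,-7.4,5.5,0,0.1,0, 255,-0.9,-7.8,8,0,0.1,0, 255,-1.1,-7.8,9.6,0,0.1,0, 255,-1.1,-7.8,10.2,0,0.1,0, 255,-1.1,-7.8,10.2,0,0.1,0, 255,-1.1,-7.8,10.2,0,0.1,0]' 40; python3 - <<'E'
from h import *
s=get_state();R,p=toolpose(s);print(p,yawR(R),s['contact_force'],s['moment'],s['width'])
np.savez("w4.npz",R=R,p=p)
cv2.imwrite("pics/w4.png",get_image("wrist")["color"])
cv2.imwrite("pics/s4.png",get_image("scene")["color"])
cv2.imwrite("pics/t4.png",get_image("top")["color"])
a=cv2.imread("pics/s4.png");b=cv2.imread("pics/t4.png")
a=cv2.resize(a[140:240,190:290],None,fx=4,fy=4,interpolation=cv2.INTER_CUBIC)
b=cv2.resize(b[160:260,290:390],None,fx=4,fy=4,interpolation=cv2.INTER_CUBIC)
cv2.imwrite("pics/st4.png",np.hstack([a,b]))
E
```

```text
clock: 4.85
position: [0.5419, -0.1206, 0.1489]
ee_rot: [-0.582, 0.582, -0.402, 0.401]
contact_force: [-0.2, 0.3, -2.1]
width: 0.0105
[ 0.5419214  -0.12057738  0.148889  ] 20.849383114472875 [-0.21846854  0.33263185 -2.12177094] [ 0.07812657 -0.01422705 -0.01359089] 0.010527443809505734
```

View pics/w4.png

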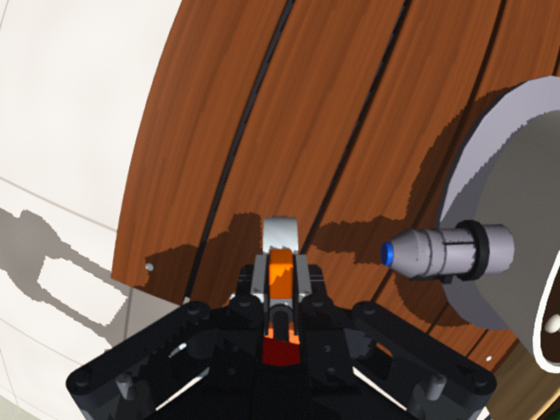

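View pics/st4.png

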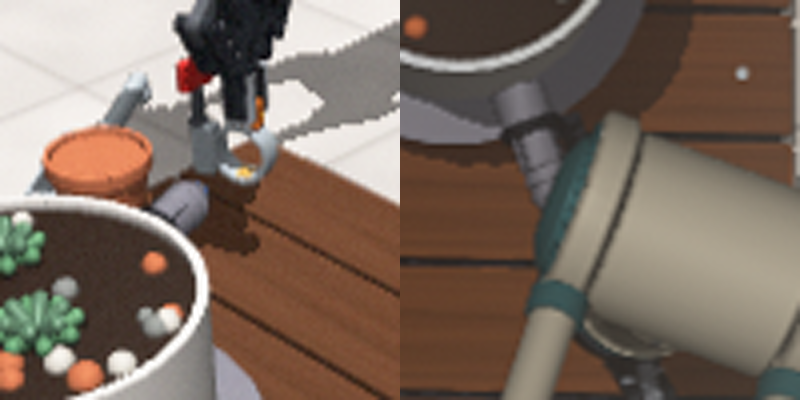

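```bash
python3 - <<'E'
import cv2
t=cv2.imread("pics/w4.png")
cv2.imwrite("pics/w4b.png",cv2.resize(t[200:300,365:525],None,fx=5,fy=5,interpolation=cv2.INTER_CUBIC))
E
```

```text
(no output)
```

View pics/w4b.png

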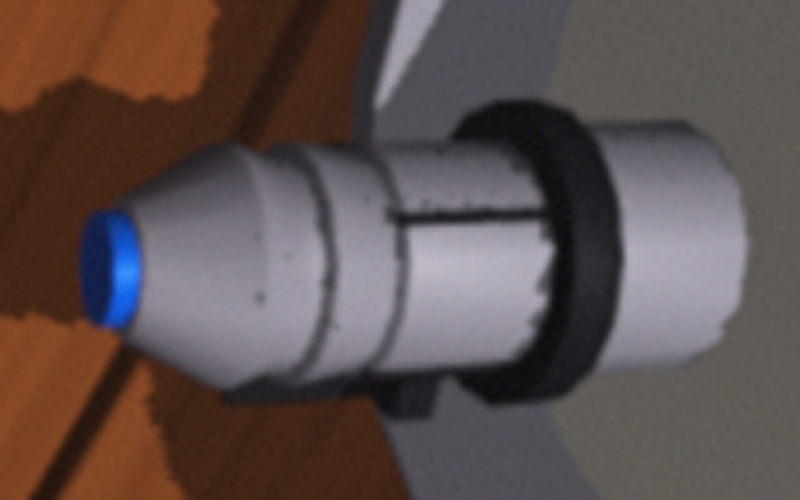

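```bash
python3 - <<'E'
from h import *
from scipy.optimize import least_squares
d=np.load("w4.npz");R,p=d['R'],d['p']
px=lambda u,v:(365+u/5,200+v/5)
obs=[(450,142,15,1),(450,372,15,-1),(235,145,15.5,1),(235,388,15.5,-1),(525,98,20,1),(520,402,20,-1),(350,150,15.5,1),(350,378,15.5,-1)]
def res(q,fz):
    x,y,yaw=q[:3]; z=.125 if fz else q[3]
    a=np.array([np.cos(yaw),np.sin(yaw),0]);P=np.array([x,y,z]);out=[]
    for u,v,r,s in obs:
        o,dd=wray(px(u,v),R,p);n=np.cross(dd,a);n/=np.linalg.norm(n)
        out.append((abs((P-o)@n)*1e3-r)*1.0)
    out+=list(np.array(wproj(P,R,p)-px(103,270))/1.0)
    return out
for fz in(1,0):
    s=least_squares(res,[.604,-.1,.36]+([] if fz else [.125]));print(s.x.round(4),np.degrees(s.x[2]),np.round(s.fun,2))
print(watz(px(103,270),.125,R,p))
E
```

```text
Traceback (most recent call last):
TypeError: res() missing 1 required positional argument: 'fz'
```

```bash
cat > fit4.py <<'E'
from h import *
from scipy.optimize import least_squares
d=np.load("w4.npz");R,p=d['R'],d['p']
px=lambda u,v:(365+u/5,200+v/5)
obs=[(450,142,15,1),(450,372,15,-1),(235,145,15.5,1),(235,388,15.5,-1),(525,98,20,1),(520,402,20,-1),(350,150,15.5,1),(350,378,15.5,-1)]
def res(q,fz):
    x,y,yaw=q[:3]; z=.125 if fz else q[3]
    a=np.array([np.cos(yaw),np.sin(yaw),0]);P=np.array([x,y,z]);out=[]
    for u,v,r,s in obs:
        o,dd=wray(px(u,v),R,p);n=np.cross(dd,a);n/=np.linalg.norm(n)
        out.append((abs((P-o)@n)*1e3-r)*1.0)
    out+=list(np.array(wproj(P,R,p)-px(103,270))/1.0)
    return out
for fz in(1,0):
    s=least_squares(res,[.604,-.1,.36]+([] if fz else [.125]),args=(fz,));print(s.x.round(4),np.degrees(s.x[2]),np.round(s.fun,2))
print(watz(px(103,270),.125,R,p))
E
python3 fit4.py
```

```text
[ 0.6032 -0.1019  0.3642] 20.865038610128327 [-0.29 -0.12 -0.57 -0.56  0.2  -0.42 -1.49 -0.85  0.01  0.22]
[ 0.6058 -0.1036  0.3653  0.1201] 20.92762104969592 [ 0.1   0.34 -0.14 -0.13  0.74  0.19 -1.1  -0.41  0.01  0.25]
[ 0.6031353  -0.10176597  0.125     ]
```

```bash
python3 - <<'E'
from h import *
d=np.load("w4.npz");R,p=d['R'],d['p']
im=cv2.imread("pics/w4.png")
im=cv2.resize(im[210:380,220:340],None,fx=5,fy=5,interpolation=cv2.INTER_CUBIC)
y=np.radians(20.85);X=np.array([np.cos(y),np.sin(y),0]);Y=np.array([-np.sin(y),np.cos(y),0]);Z=np.array([0,0,1])
O=p-.0255*Z-.004*Y  # clamp origin, tab centred on TCP
for q in[(s*6,4+t*10,38.5) for s,t in((-1,1),(1,1),(1,-1),(-1,-1))]+[(s*9,21*np.cos(a),21*np.sin(a)) for s in(-1,1) for a in np.linspace(0,1.5,12)]:
    w=O+(X*q[0]+Y*q[1]+Z*q[2])/1e3;u=(wproj(w,R,p)-[220,210])*5
    cv2.circle(im,tuple(int(v) for v in u),3,(0,255,0),-1)
cv2.imwrite("pics/w4c.png",im[:560])
E
```

```text
(no output)
```

View pics/w4c.png

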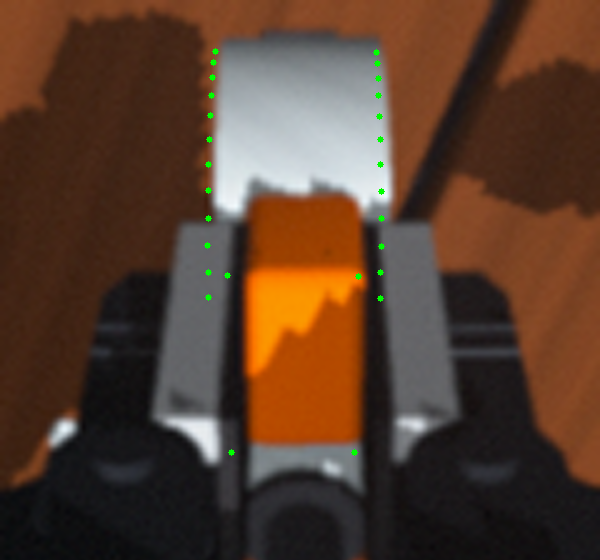

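```bash
python3 -m jog '[255,0.03,0,0.5,0,0,0, 255,0.06,0,1.5,0,0,0, 255,0.09,0,2.8,0,0,0, 255,0.09,0,4.2,0,0,0, 255,0.09,0,5.4,0,0,0, 255,0.09,0,6.1,0,0,0, 255,0.09,0,6.3,0,0,0, 255,0.09,0,6.3,0,0,0]' 40; python3 - <<'E'
from h import *
s=get_state();R,p=toolpose(s);print(p,yawR(R),s['contact_force'],s['moment'],s['width'])
np.savez("w5.npz",R=R,p=p)
cv2.imwrite("pics/w5.png",get_image("wrist")["color"])
a=get_image("scene")["color"]
a=cv2.resize(a[140:240,180:280],None,fx=6,fy=6,interpolation=cv2.INTER_CUBIC)
cv2.imwrite("pics/s5.png",a)
E
```

```text
clock: 6.0
position: [0.6018, -0.0987, 0.1492]
ee_rot: [-0.582, 0.582, -0.401, 0.401]
contact_force: [-0.6, -0.4, -2.7]
width: 0.011
[ 0.60181339 -0.09868654  0.14919305] 20.880203498437364 [-0.59114496 -0.37519439 -2.70502069] [ 0.0833508   0.00388745 -0.0039363 ] 0.010954179755034517
```

View pics/w5.png

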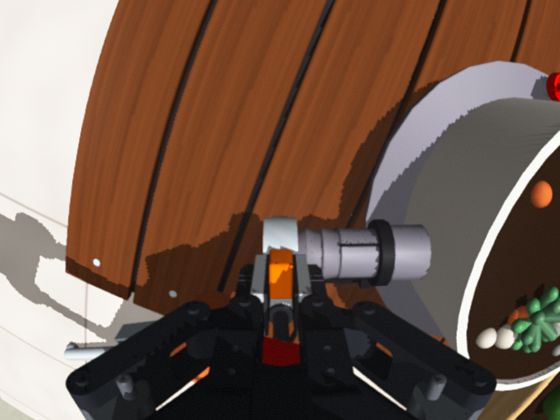

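View pics/s5.png

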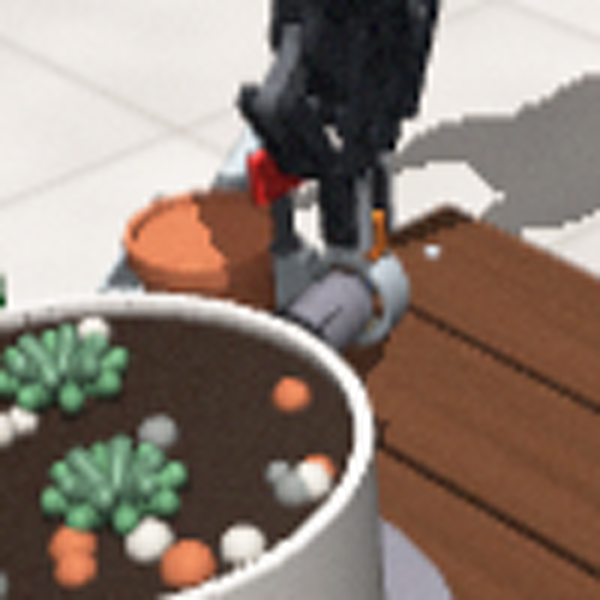

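```bash
cat > ov.py <<'E'
from h import *
import sys
n=sys.argv[1];dx,dy=float(sys.argv[2]),float(sys.argv[3]) # clamp apparent offset mm, stub given
d=np.load(n+".npz");R,p=d['R'],d['p']
im=cv2.imread(f"pics/{n}.png");k=5
u0,v0=255,205
im=cv2.resize(im[v0:v0+110,u0:u0+155],None,fx=k,fy=k,interpolation=cv2.INTER_CUBIC)
y=np.radians(20.87);X=np.array([np.cos(y),np.sin(y),0]);Y=np.array([-np.sin(y),np.cos(y),0]);Z=np.array([0,0,1])
tip=np.array([float(sys.argv[4]),float(sys.argv[5]),.125]);S=tip+.044*X
def dot(O,q,c):
    w=O+(X*q[0]+Y*q[1]+Z*q[2])/1e3;u=(wproj(w,R,p)-[u0,v0])*k
    cv2.circle(im,tuple(int(v) for v in u),2,c,-1)
O=p-.0255*Z+(-.004+dy/1e3)*Y+dx/1e3*X
for a in np.linspace(0,2,14):
    for s in(-9,9): dot(O,(s,21*np.cos(a),21*np.sin(a)),(0,255,0))
for xx,r in((-12,15),(0,15),(9,20),(17,20),(9,15),(30,15)):
    for a in np.linspace(0,np.pi,18): dot(S,(xx,r*np.cos(a),r*np.sin(a)),(0,0,255))
cv2.imwrite(f"pics/{n}o.png",im)
c=O-S;print("clamp in stub mm",c@X*1e3,c@Y*1e3,c@Z*1e3)
E
python3 ov.py w5 1.2 0.9 .6032 -.1019
```

```text
clamp in stub mm -42.95084447156037 0.39660344845018336 -1.3069487856622874
```

View pics/w5o.png

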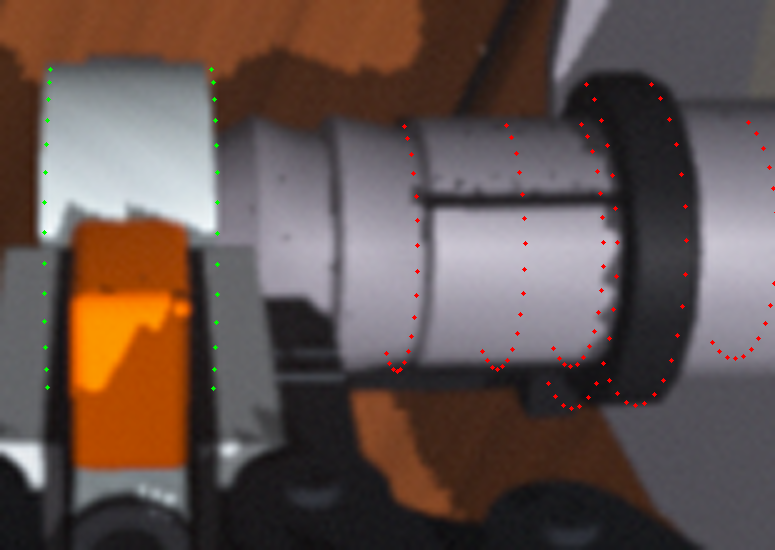

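```bash
python3 -m jog '[255,0.05,0,0.3,0,0,0, 255,0.05,0,0.6,0,0,0, 255,0.05,0,0.9,0,0,0, 255,0.05,0,1.2,0,0,0, 255,0.05,0,1.5,0,0,0, 255,0.05,0,1.5,0,0,0]' 40; python3 -m jog '[255,0,0,0.3,0,0,0, 255,0,0,0.6,0,0,0, 255,0,0,0.9,0,0,0, 255,0,0,1.2,0,0,0, 255,0,0,1.2,0,0,0]' 40;  python3 -c "
from h import *
s=get_state();print(s['contact_force'],s['moment'])"
```

```text
clock: 6.85
position: [0.6165, -0.0938, 0.1492]
ee_rot: [-0.582, 0.582, -0.401, 0.401]
contact_force: [-0.1, -0.3, -2.5]
width: 0.0106
clock: 7.48
position: [0.6277, -0.0895, 0.1493]
ee_rot: [-0.582, 0.582, -0.401, 0.401]
contact_force: [0.1, 0.0, -2.2]
width: 0.0106
[ 0.05323484  0.02903381 -2.18846593] [-0.00677974  0.0110978   0.06680999]
```

```bash
python3 - <<'E'
from h import *
s=get_state();R,p=toolpose(s)
np.savez("w6.npz",R=R,p=p)
cv2.imwrite("pics/w6.png",get_image("wrist")["color"])
E
python3 ov.py w6 1.2 1.2 .6045 -.1010
```

```text
clamp in stub mm -17.031443484746003 -0.3262726744367993 -1.2267241281564978
```

View pics/w6o.png

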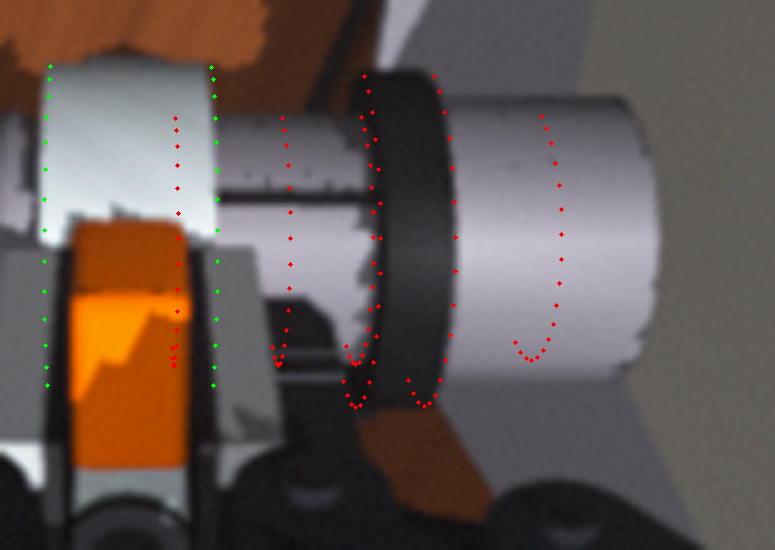

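```bash
python3 -m jog '[255,0,0,0.3,0,0,0, 255,0,0,0.6,0,0,0, 255,0,0,0.9,0,0,0, 255,0,0,1.2,0,0,0, 255,0,0,1.4,0,0,0, 255,0,0,1.45,0,0,0, 255,0,0,1.45,0,0,0]' 40; python3 -m jog '[255,0,0,0.05,0,0,0, 255,0,0,0.1,0,0,0, 255,0,0,0.1,0,0,0]' 40;  python3 -c "
from h import *
s=get_state();print(s['contact_force'],s['moment'])"
```

```text
clock: 8.4
position: [0.641, -0.0844, 0.1493]
ee_rot: [-0.582, 0.582, -0.401, 0.401]
contact_force: [-0.7, -0.6, -2.8]
width: 0.0109
clock: 8.78
position: [0.6419, -0.0841, 0.1493]
ee_rot: [-0.582, 0.582, -0.401, 0.401]
contact_force: [0.4, 0.2, -2.2]
width: 0.0106
[ 0.42891869  0.24066765 -2.20780564] [ 0.01850856  0.041095   -0.00092429]
```

```bash
python3 -m jog '[255,0,0,0.05,0,0,0, 255,0,0,0.05,0,0,0]'; python3 -m jog '[255,0,0,0.05,0,0,0, 255,0,0,0.05,0,0,0]';python3 - <<'E'
from h import *
s=get_state();R,p=toolpose(s);print(s['contact_force'],s['moment'])
np.savez("w7.npz",R=R,p=p)
cv2.imwrite("pics/w7.png",get_image("wrist")["color"])
E
python3 ov.py w7 1.2 1.2 .6045 -.1010
```

```text
clock: 9.02
position: [0.6424, -0.0839, 0.1493]
ee_rot: [-0.582, 0.582, -0.401, 0.401]
contact_force: [0.6, -0.2, -2.6]
width: 0.0105
clock: 9.28
position: [0.6429, -0.0837, 0.1493]
ee_rot: [-0.582, 0.582, -0.401, 0.401]
contact_force: [-0.5, 0.2, -2.8]
width: 0.0107
[-0.49099648  0.24538719 -2.83562656] [ 0.01859016  0.0074987  -0.04278206]
clamp in stub mm -0.7585039236558092 -0.3330726365595235 -1.189834837477921
```

View pics/w7o.png

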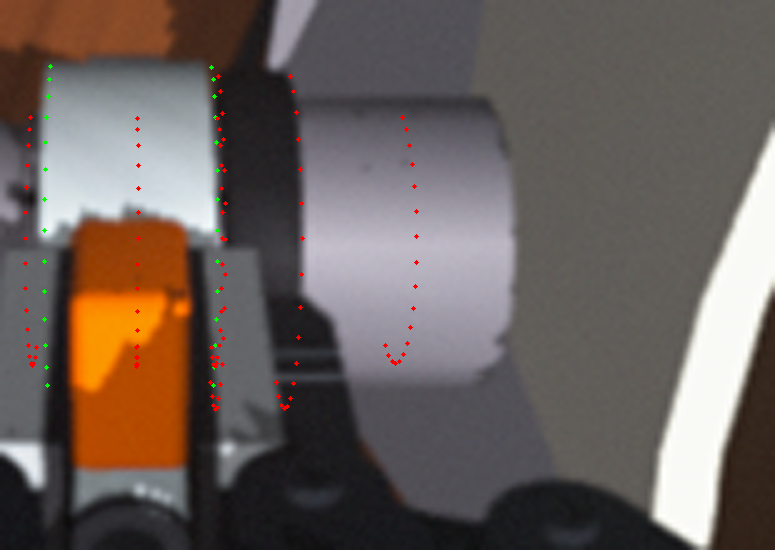

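```bash
for i in 1 2 3; do :; done; python3 -m jog '[255,0,0,0.04,0,0,0, 255,0,0,0.04,0,0,0]'; python3 -m jog '[255,0,0,0.04,0,0,0, 255,0,0,0.04,0,0,0]'
```

```text
clock: 9.57
position: [0.6433, -0.0835, 0.1493]
ee_rot: [-0.582, 0.582, -0.401, 0.401]
contact_force: [0.5, -1.1, -1.1]
width: 0.0109
clock: 9.82
position: [0.6437, -0.0834, 0.1493]
ee_rot: [-0.582, 0.582, -0.401, 0.401]
contact_force: [0.0, 0.6, -2.0]
width: 0.0106
```

```bash
python3 -m jog '[255,0,0,0.04,0,0,0, 255,0,0,0.04,0,0,0]'; python3 -m jog '[255,0,0,0.04,0,0,0, 255,0,0,0.04,0,0,0]'
```

```text
clock: 10.07
position: [0.644, -0.0833, 0.1493]
ee_rot: [-0.582, 0.582, -0.401, 0.401]
contact_force: [-0.4, -0.4, -2.0]
width: 0.0111
clock: 10.32
position: [0.644, -0.0833, 0.1493]
ee_rot: [-0.582, 0.583, -0.401, 0.401]
contact_force: [-1.3, -0.8, -2.2]
width: 0.0111
```

```bash
python3 -m jog '[255,0,0,0.04,0,0,0, 255,0,0,0.04,0,0,0]'; python3 -c "
from h import *
s=get_state();print(s['contact_force'],s['moment'],toolpose(s))"
```

```text
clock: 10.58
position: [0.6441, -0.0832, 0.1493]
ee_rot: [-0.582, 0.583, -0.401, 0.401]
contact_force: [-3.0, -1.1, -1.0]
width: 0.0106
[-2.95225639 -1.1351357  -0.9506788 ] [-0.22561265  0.4964137  -0.04717063] (array([[ 3.56378931e-01, -1.46782337e-03,  9.34340357e-01],
       [-9.34341505e-01, -4.60348912e-04,  3.56378646e-01],
       [-9.29783400e-05, -9.99998817e-01, -1.53550695e-03]]), array([ 0.64405203, -0.08320938,  0.14925781]))
```

```bash
python3 -m jog '[255,0,0.06,0,0,0,0, 255,0,0.12,0,0,0,0, 255,0,0.16,-0.03,0,0,0, 255,0,0.16,-0.03,0,0,0]'; python3 -c "
from h import *
s=get_state();print(s['contact_force'],s['moment'])"
```

```text
clock: 11.08
position: [0.6441, -0.0832, 0.1477]
ee_rot: [-0.582, 0.583, -0.401, 0.401]
contact_force: [-5.1, -2.4, 1.2]
width: 0.011
[-5.0817679  -2.36329697  1.23778982] [-0.30992695  0.88371459 -0.09580357]
```

```bash
python3 -m jog '[255,0,0,-0.05,0,0,0, 255,0,0,-0.05,0,0,0]'; python3 -m jog '[205,0,0,-0.05,0,0,0, 195,0,0,-0.05,0,0,0, 185,0,0,-0.05,0,0,0, 180,0,0,-0.05,0,0,0, 180,0,0,-0.05,0,0,0]'; python3 - <<'E'
from h import *
s=get_state();R,p=toolpose(s);print(s['contact_force'],s['moment'])
np.savez("w8.npz",R=R,p=p)
cv2.imwrite("pics/w8.png",get_image("wrist")["color"])
E
```

```text
clock: 11.32
position: [0.6441, -0.0833, 0.1477]
ee_rot: [0.582, -0.582, 0.401, -0.401]
contact_force: [-3.9, -1.7, 1.0]
width: 0.0107
clock: 11.95
position: [0.6437, -0.0834, 0.1477]
ee_rot: [0.582, -0.582, 0.401, -0.401]
contact_force: [-0.5, 0.4, -0.0]
width: 0.0254
[-0.45460735  0.42489708 -0.02222501] [ 0.04688163  0.00570164 -0.00435022]
```

View pics/w8.png

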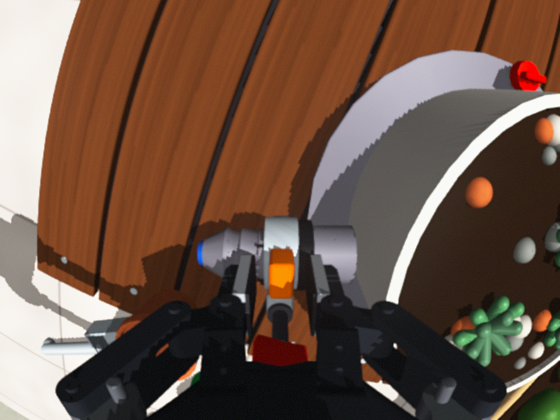

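```bash
python3 -m jog '[180,0,-1,0,0,0,0, 180,0,-3,0,0,0,0, 180,0,-5.5,0,0,0,0, 180,0.3,-6.5,0,0,-1,0, 180,1,-7,0,0,-2.2,0, 180,1.8,-7,0,0,-3.4,0, 180,2.6,-7,0,0,-4.6,0, 180,3.2,-7,0,0,-5.8,0, 180,3.7,-7,0,0,-7,0, 170,3.7,-7,0,0,-8.2,0, 150,3.7,-7,0,0,-9.2,0, 150,3.7,-7,0,0,-9.2,0]';  python3 - <<'E'
from h import *
s=get_state();R,p=toolpose(s);print(s['contact_force'],s['moment'],p,yawR(R),s['qpos'],s['width'])
np.savez("w9.npz",R=R,p=p)
cv2.imwrite("pics/w9.png",get_image("wrist")["color"])
a=get_image("scene")["color"]
a=cv2.resize(a[120:240,160:280],None,fx=5,fy=5,interpolation=cv2.INTER_CUBIC)
cv2.imwrite("pics/s9.png",a)
E
```

```text
clock: 13.5
position: [0.6569, -0.1181, 0.2184]
ee_rot: [-0.706, 0.707, 0.027, -0.027]
contact_force: [-0.9, 0.3, 0.1]
width: 0.0349
[-0.90351067  0.29834179  0.11820023] [-0.0151417   0.02771978 -0.04860439] [ 0.65689354 -0.11812577  0.21840394] 94.37559724591796 [-2.82063205e-01  4.21947705e-01  1.31291356e+00 -5.40756383e-05
  1.40577716e+00 -1.92921942e+00] 0.03492943712029323
```

View pics/w9.png

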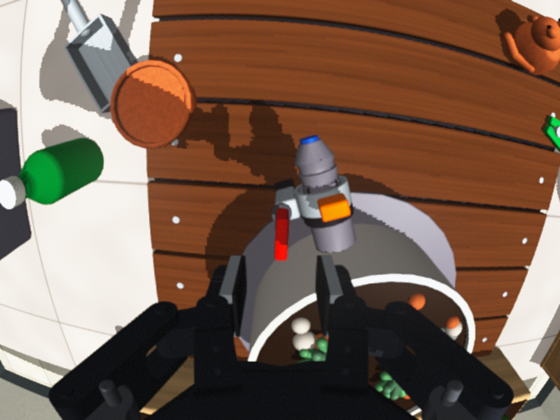

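View pics/s9.png

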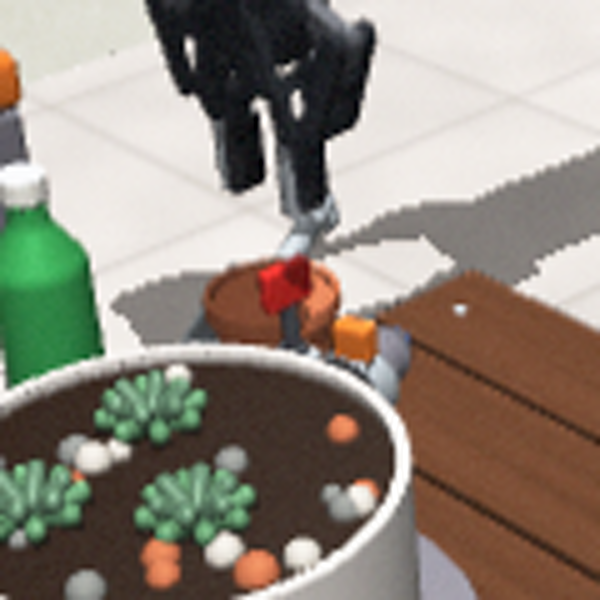

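```bash
python3 - <<'E'
import cv2
t=cv2.imread("pics/w9.png")
cv2.imwrite("pics/w9b.png",cv2.resize(t[180:270,250:360],None,fx=7,fy=6.5,interpolation=cv2.INTER_CUBIC))
E
```

```text
(no output)
```

View pics/w9b.png

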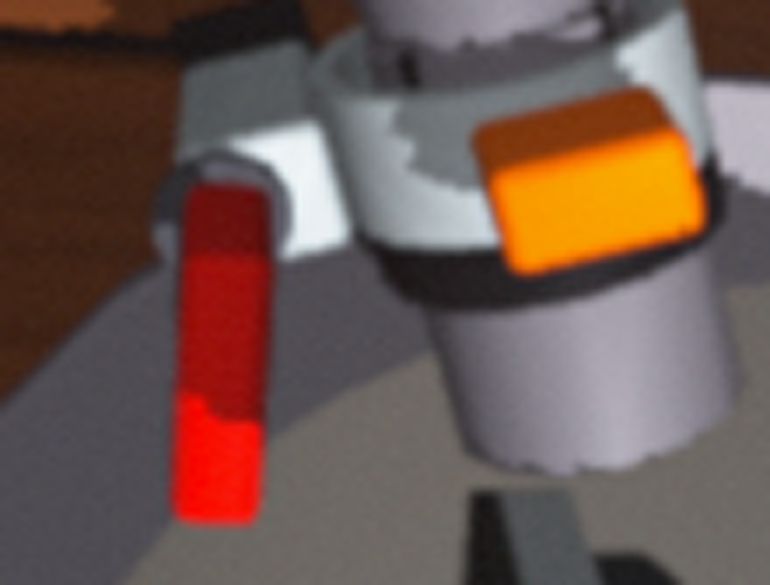

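```bash
python3 - <<'E'
from h import *
d=np.load("w9.npz");R,p=d['R'],d['p']
A=lambda u,v,z:watz((250+u/7,180+v/6.5),z,R,p)
for dz in(0,):
    k=[A(*q,.185) for q in((180,252),(270,252),(260,522),(172,522))]
    c=np.mean(k,0);v=k[2]+k[3]-k[0]-k[1];print("key",c.round(4),np.degrees(np.arctan2(v[1],v[0])),np.linalg.norm(v)/2,np.linalg.norm(k[1]-k[0]))
    print("key in tool mm",(R.T@(c-p)*1e3).round(2))
t=[A(*q,.1605) for q in((490,182),(688,128),(706,230),(520,275))]
tc=np.mean(t,0);v=t[0]+t[3]-t[1]-t[2];v=-v;print("tab",tc.round(4),"yaw",np.degrees(np.arctan2(-v[0],v[1])),np.linalg.norm(v)/2)
v=tc-c;print(np.hypot(*v[:2]),np.degrees(np.arctan2(-v[0],v[1])))
E
```

```text
key [ 0.6557 -0.1168  0.185 ] 2.970175812449222 0.027567537363424214 0.00750880587407775
key in tool mm [-1.15 33.4   1.41]
tab [ 0.6434 -0.0814  0.1605] yaw 20.811662286436363 0.0190813010834481
0.037477165960072736 19.071101589315887
```

```bash
python3 -m jog '[150,-0.06,1,0.03,0,0.09,0, 150,-0.06,2.5,0.03,0,0.09,0, 150,-0.06,4,0.03,0,0.09,0, 150,-0.06,4.9,0.03,0,0.09,0, 150,-0.06,5.14,0.03,0,0.09,0, 150,-0.06,5.14,0.03,0,0.09,0]' 60;  python3 - <<'E'
from h import *
s=get_state();R,p=toolpose(s);print(s['contact_force'],s['moment'],p,yawR(R))
np.savez("w10.npz",R=R,p=p)
i=get_image("wrist")["color"]
cv2.imwrite("pics/w10.png",cv2.resize(i[180:380,180:400],None,fx=3,fy=3))
E
```

```text
clock: 14.35
position: [0.6562, -0.1178, 0.1663]
ee_rot: [-0.707, 0.707, 0.023, -0.023]
contact_force: [0.3, -0.1, -0.4]
width: 0.0354
[ 0.26706211 -0.12915201 -0.42814376] [-0.02645571  0.00194904 -0.04149647] [ 0.65623982 -0.11781743  0.16627024] 93.75023851429467
```

View pics/w10.png

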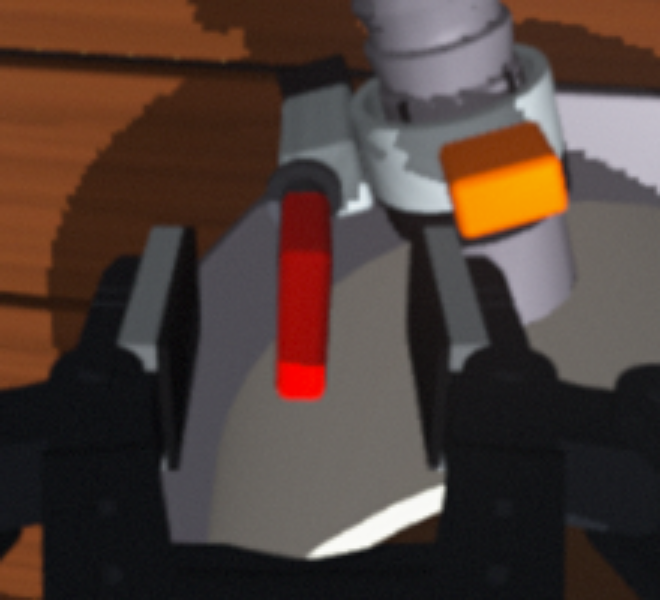

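```bash
python3 -m jog '[180,0,0,0,0,0,0, 200,0,0,0,0,0,0, 215,0,0,0,0,0,0, 225,0,0,0,0,0,0, 255,0,0,0,0,0,0, 255,0,0,0,0,0,0, 255,0,0,0,0,0,0]' 60;  python3 - <<'E'
from h import *
s=get_state();R,p=toolpose(s);print(s['contact_force'],s['moment'],p,yawR(R),s['effort'][5])
i=get_image("wrist")["color"]
cv2.imwrite("pics/w11.png",cv2.resize(i[180:380,180:400],None,fx=3,fy=3))
E
```

```text
clock: 15.28
position: [0.6561, -0.1177, 0.1665]
ee_rot: [-0.707, 0.707, 0.023, -0.023]
contact_force: [0.2, 1.0, 2.3]
width: 0.0061
[0.17872904 1.04788666 2.2920728 ] [ 0.10548881  0.14280071 -0.04140375] [ 0.65614319 -0.11770626  0.16651311] 93.75645000059829 0.006671081209788099
```

View pics/w11.png

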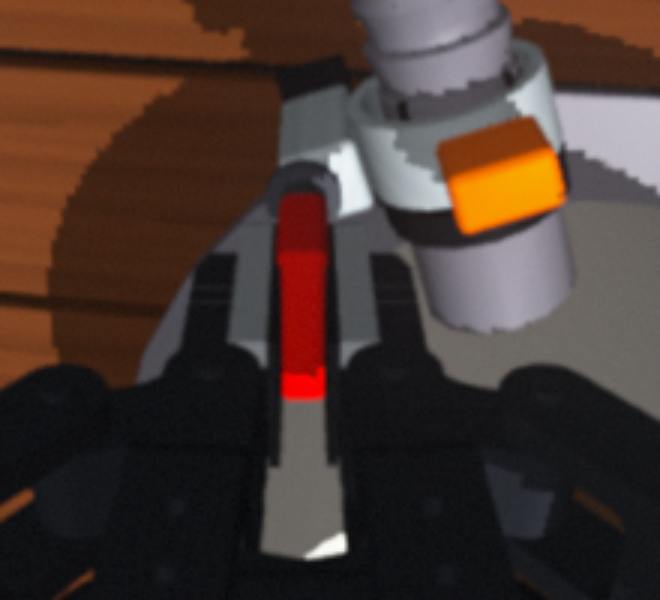

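```bash
cat > st.sh <<'E'
python3 -c "
from h import *
s=get_state();R,p=toolpose(s);print('F',s['contact_force'].round(2),'M',s['moment'].round(3),'e6',round(s['effort'][5],3),'p',p.round(4),'yaw',round(yawR(R),2),'w',round(s['width'],4))"
E
python3 -m jog '[255,0,0,0,0,0.5,0, 255,0,0,0,0,1,0, 255,0,0,0,0,1.5,0, 255,0,0,0,0,2,0]' >/dev/null; sh st.sh;  python3 -m jog '[255,0,0,0,0,0.5,0, 255,0,0,0,0,1,0]'>/dev/null; sh st.sh
```

```text
F [-2.63 -0.14  3.87] M [0.045 0.698 0.311] e6 -0.157 p [ 0.6545 -0.1181  0.1665] yaw 77.68 w 0.0068
F [-3.75 -1.13  3.82] M [0.02  0.712 0.262] e6 -0.157 p [ 0.6545 -0.118   0.1665] yaw 69.68 w 0.0065
```

```bash

python3 -m jog '[255,0.04,0,0.03,0,0.5,0, 255,0.07,0,0.06,0,1,0]' >/dev/null; sh st.sh;  python3 -m jog '[255,0,0,0,0,0.5,0, 255,0,0,0,0,1,0]'>/dev/null; sh st.sh;  python3 -m jog '[255,0,0,0,0,0.5,0, 255,0,0,0,0,1,0]'>/dev/null; sh st.sh
```

```text
F [-5.09 -1.05  4.73] M [-0.074  0.994  0.274] e6 -0.161 p [ 0.6547 -0.1179  0.1665] yaw 61.68 w 0.0069
F [-4.02 -1.06  5.14] M [-0.055  0.97   0.32 ] e6 -0.158 p [ 0.6547 -0.1179  0.1665] yaw 53.68 w 0.0063
F [-4.22 -0.39  5.  ] M [-0.009  0.946  0.318] e6 -0.158 p [ 0.6547 -0.1179  0.1665] yaw 45.69 w 0.0067
```

```bash

for i in 1; do python3 -m jog '[255,0,0,0,0,0.5,0, 255,0,0,0,0,1,0]'>/dev/null; sh st.sh; python3 -m jog '[255,0,0,0,0,0.5,0, 255,0,0,0,0,1,0]'>/dev/null; sh st.sh;  python3 -m jog '[255,0,0,0,0,0.5,0, 255,0,0,0,0,1,0]'>/dev/null; sh st.sh; done
```

```text
F [-4.82 -0.29  5.22] M [-0.027  0.937  0.273] e6 -0.158 p [ 0.6547 -0.1178  0.1665] yaw 37.69 w 0.0063
F [-4.77  0.08  4.7 ] M [-0.028  0.898  0.262] e6 -0.158 p [ 0.6548 -0.1178  0.1664] yaw 29.68 w 0.0066
F [-4.91  0.    4.86] M [-0.068  0.909  0.307] e6 -0.158 p [ 0.6548 -0.1178  0.1665] yaw 21.68 w 0.0071
```

```bash
python3 - <<'E'
from h import *
s=get_state();R,p=toolpose(s);np.savez("w12.npz",R=R,p=p)
i=get_image("wrist")["color"]
cv2.imwrite("pics/w12.png",cv2.resize(i[130:330,180:400],None,fx=3,fy=3,interpolation=cv2.INTER_CUBIC))
E
```

```text
(no output)
```

View pics/w12.png

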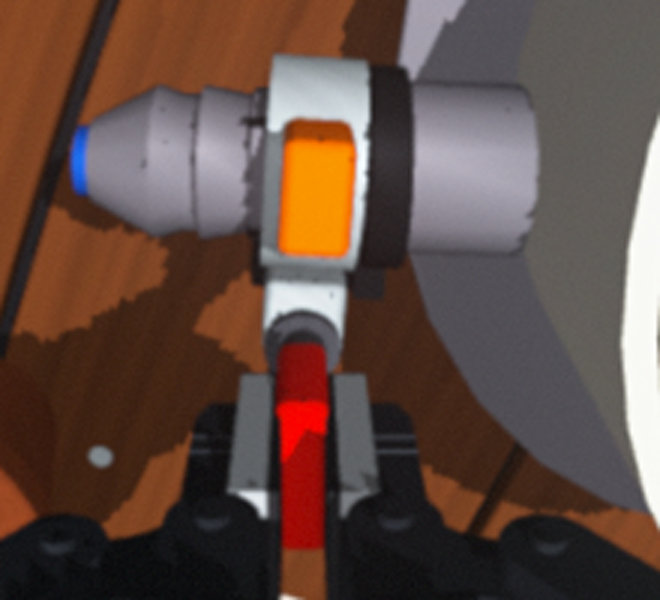

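```bash
python3 -m jog '[255,0,0,0.05,0,0,0, 255,0,0,0.1,0,0,0]'>/dev/null; sh st.sh; python3 -m jog '[255,0,0,0,0,0.4,0, 255,0,0,0.05,0,0.8,0]'>/dev/null; sh st.sh
```

```text
F [-6.69 -0.78  7.52] M [-0.209  1.516  0.172] e6 0.211 p [ 0.6553 -0.1176  0.1665] yaw 21.86 w 0.0067
F [-6.54 -1.34  6.24] M [-0.284  1.604  0.32 ] e6 -0.072 p [ 0.6554 -0.1176  0.1664] yaw 15.37 w 0.0064
```

```bash
python3 -m jog '[255,0,0,0.03,0,0.4,0, 255,0,0,0.05,0,0.8,0]'>/dev/null; sh st.sh; python3 -m jog '[255,0,0,0,0,0.4,0, 255,0,0,0,0,0.8,0]'>/dev/null; sh st.sh
```

```text
F [-7.73 -2.91  7.62] M [-0.303  1.689  0.295] e6 -0.069 p [ 0.6556 -0.1176  0.1664] yaw 8.97 w 0.0065
F [-6.6  -1.69  6.83] M [-0.266  1.649  0.3  ] e6 -0.068 p [ 0.6556 -0.1176  0.1664] yaw 2.57 w 0.0066
```

```bash
python3 - <<'E'
from h import *
i=get_image("wrist")["color"]
cv2.imwrite("pics/w13.png",cv2.resize(i[130:330,180:400],None,fx=3,fy=3,interpolation=cv2.INTER_CUBIC))
E
python3 -m jog '[255,0,0,0,0,0.3,0, 255,0,0,0,0,0.6,0]'>/dev/null; sh st.sh
```

```text
F [-8.4  -1.35  7.11] M [-0.238  1.726  0.34 ] e6 0.023 p [ 0.6556 -0.1176  0.1665] yaw -2.2 w 0.0064
```

View pics/w13.png

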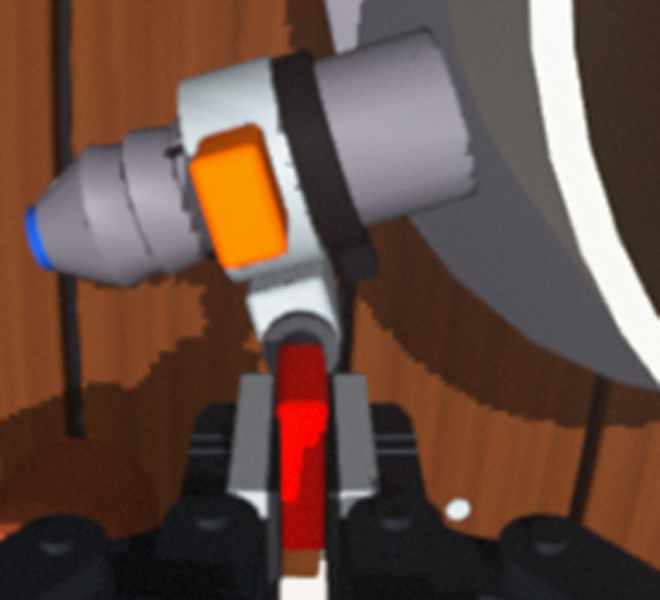

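```bash

python3 -m jog '[255,0,0,0,0,0.3,0, 255,0,0,0,0,0.6,0]'>/dev/null; sh st.sh; python3 -m jog '[255,0,0,0,0,0.3,0, 255,0,0,0,0,0.6,0]'>/dev/null; sh st.sh
```

```text
F [-7.55 -2.26  7.14] M [-0.256  1.649  0.295] e6 0.026 p [ 0.6557 -0.1176  0.1664] yaw -7.0 w 0.0063
F [-6.91 -1.72  6.81] M [-0.32   1.612  0.317] e6 0.034 p [ 0.6557 -0.1176  0.1665] yaw -11.81 w 0.0061
```

```bash

python3 -m jog '[255,0,0,0,0,0.3,0, 255,0,0,0,0,0.6,0]'>/dev/null; sh st.sh; python3 -m jog '[255,0,0,0,0,0.3,0, 255,0,0,0,0,0.6,0]'>/dev/null; sh st.sh
```

```text
F [-6.45 -1.44  6.45] M [-0.297  1.586  0.293] e6 0.045 p [ 0.6556 -0.1176  0.1664] yaw -16.6 w 0.0065
F [-7.96 -2.4   6.85] M [-0.323  1.612  0.327] e6 0.056 p [ 0.6556 -0.1176  0.1664] yaw -21.4 w 0.0062
```

```bash

python3 -m jog '[255,0,0,0,0,0.3,0, 255,0,0,0,0,0.6,0]'>/dev/null; sh st.sh
```

```text
F [-8.11 -1.1   6.39] M [-0.313  1.642  0.364] e6 0.068 p [ 0.6556 -0.1176  0.1664] yaw -26.2 w 0.0068
```

```bash

python3 -m jog '[255,0,0,0,0,0.3,0, 255,0,0,0,0,0.6,0]'>/dev/null; sh st.sh; python3 -m jog '[255,0,0,0,0,0.3,0, 255,0,0,0,0,0.6,0]'>/dev/null; sh st.sh
```

```text
F [-7.69 -2.41  5.94] M [-0.288  1.65   0.346] e6 0.08 p [ 0.6556 -0.1176  0.1664] yaw -30.99 w 0.007
F [-7.91 -2.37  7.01] M [-0.254  1.638  0.339] e6 0.093 p [ 0.6556 -0.1176  0.1664] yaw -35.79 w 0.0063
```

```bash

python3 -m jog '[255,0,0,0,0,0.3,0, 255,0,0,0,0,0.6,0]'>/dev/null; sh st.sh; python3 -m jog '[255,0,0,0,0,0.3,0, 255,0,0,0,0,0.6,0]'>/dev/null; sh st.sh;python3 -m jog '[255,0,0,0,0,0.3,0, 255,0,0,0,0,0.6,0]'>/dev/null; sh st.sh
```

```text
F [-7.69 -0.96  6.16] M [-0.37   1.637  0.403] e6 0.106 p [ 0.6556 -0.1176  0.1664] yaw -40.59 w 0.0066
F [-8.35 -1.83  7.04] M [-0.234  1.64   0.366] e6 0.12 p [ 0.6556 -0.1177  0.1664] yaw -45.39 w 0.0066
F [-8.22 -1.39  6.61] M [-0.274  1.626  0.429] e6 0.133 p [ 0.6556 -0.1176  0.1664] yaw -50.19 w 0.0065
```

```bash
python3 - <<'E'
from h import *
s=get_state();print(s['clock'],s['qpos'],s['effort'],s['moment'],s['contact_force'])
i=get_image("wrist")["color"]
cv2.imwrite("pics/w14.png",cv2.resize(i[130:330,180:400],None,fx=3,fy=3,interpolation=cv2.INTER_CUBIC))
s=get_state();print(s['clock'],s['effort'][5],s['moment'])
E
```

```text
21.425 [-0.27994003  0.45323223  1.39146979 -0.00380881  1.30306972  0.59696999] [  1.76731389 -47.09064245 -25.5125016    1.57552008  -2.80599028
   0.13349609] [-0.27403773  1.62595601  0.42895303] [-8.22209239 -1.38880762  6.60864617]
21.475 0.47364095225930214 [-0.28882809  1.6489067   0.33639818]
```

View pics/w14.png

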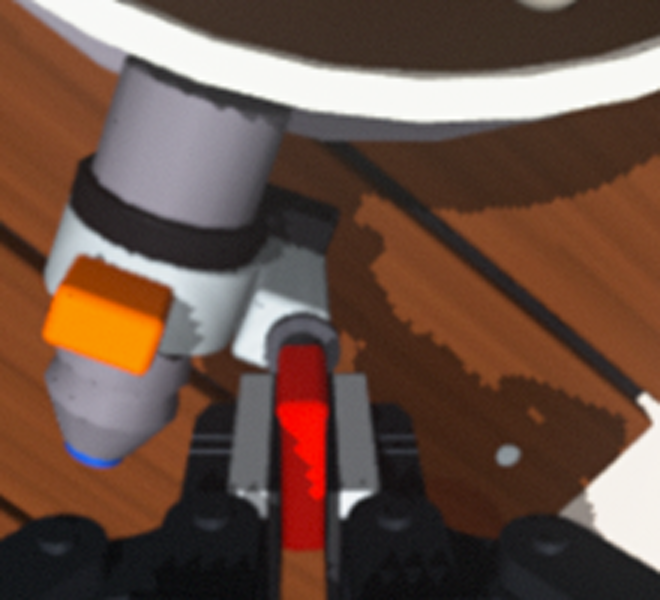

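```bash
python3 -m jog '[200,0,0,0,0,0,0, 190,0,0,0,0,0,0, 185,0,0,0,0,0,0, 180,0,0,0,0,0,0, 180,0,0,0,0,0,0]'; sh st.sh; python3 - <<'E'
from h import *
i=get_image("wrist")["color"]
cv2.imwrite("pics/w15.png",cv2.resize(i[130:330,180:400],None,fx=3,fy=3,interpolation=cv2.INTER_CUBIC))
E
```

```text
clock: 22.1
position: [0.659, -0.1167, 0.1662]
ee_rot: [-0.241, 0.24, -0.665, 0.665]
contact_force: [-1.4, -0.7, 0.4]
width: 0.0248
F [-1.42 -0.7   0.44] M [-0.032 -0.012 -0.012] e6 -0.001 p [ 0.659  -0.1167  0.1662] yaw -50.24 w 0.0248
```

View pics/w15.png

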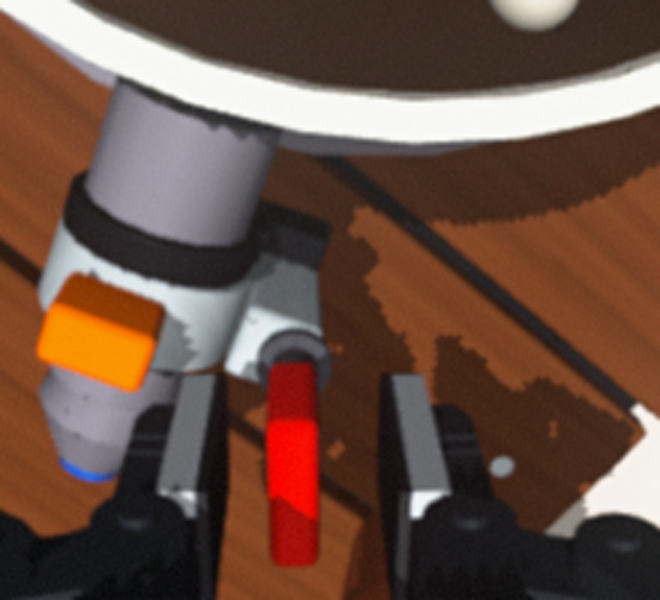

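```bash
python3 -m jog '[185,0.16,0,-0.08,0,0,0, 185,0.32,0,-0.15,0,0,0, 200,0.32,0,-0.15,0,0,0, 215,0.32,0,-0.15,0,0,0, 225,0.32,0,-0.15,0,0,0, 255,0.32,0,-0.15,0,0,0, 255,0.32,0,-0.15,0,0,0, 255,0.32,0,-0.15,0,0,0]' 60; sh st.sh; python3 -m jog '[255,0,-0.04,0,0,0,0, 255,0,-0.04,0,0,0,0]'>/dev/null; sh st.sh
```

```text
clock: 23.15
position: [0.6553, -0.1176, 0.1665]
ee_rot: [-0.24, 0.241, -0.665, 0.665]
contact_force: [-0.9, -0.0, 2.1]
width: 0.0065
F [-0.88 -0.04  2.09] M [0.077 0.249 0.267] e6 0.236 p [ 0.6553 -0.1176  0.1665] yaw -50.23 w 0.0065
F [-1.34 -0.52  0.13] M [0.138 0.127 0.205] e6 0.243 p [ 0.6553 -0.1176  0.1665] yaw -50.24 w 0.0062
```

Unloaded hold now. Turn slightly and read the torque.

```bash
python3 -m jog '[255,0,0,0,0,0.3,0, 255,0,0,0,0,0.6,0]'>/dev/null; sh st.sh
```

```text
F [-1.16  0.39  0.36] M [0.072 0.209 0.402] e6 0.143 p [ 0.6552 -0.1177  0.1665] yaw -55.09 w 0.0063
```

```bash
python3 -m jog '[200,0,0,0,0,0,0, 190,0,0,0,0,0,0, 180,0,0,0,0,0,0, 175,0,0,0,0,0,0, 175,0,0,0,0,0,0]'; sh st.sh; python3 -m jog '[175,0,-1,0,0,0,0, 175,0,-3,0,0,0,0, 175,0,-5,0,0,0,0, 175,0,-6,0,0,0,0, 175,0,-6,0,0,0,0]'; python3 - <<'E'
from h import *
s=get_state();R,p=toolpose(s);np.savez("w16.npz",R=R,p=p)
i=get_image("wrist")["color"];cv2.imwrite("pics/w16f.png",i)
cv2.imwrite("pics/w16.png",cv2.resize(i[130:330,180:400],None,fx=3,fy=3,interpolation=cv2.INTER_CUBIC))
a=get_image("scene")["color"]
cv2.imwrite("pics/s16.png",cv2.resize(a[120:240,160:280],None,fx=5,fy=5,interpolation=cv2.INTER_CUBIC))
E
```

```text
clock: 24.28
position: [0.6554, -0.1177, 0.1667]
ee_rot: [-0.212, 0.212, -0.674, 0.675]
contact_force: [-0.2, 0.6, 0.1]
width: 0.0271
F [-0.21  0.59  0.1 ] M [ 0.027 -0.028 -0.009] e6 -0.0 p [ 0.6554 -0.1177  0.1667] yaw -55.05 w 0.0271
clock: 24.9
position: [0.6558, -0.1178, 0.2278]
ee_rot: [-0.213, 0.212, -0.674, 0.675]
contact_force: [-0.3, -0.6, 0.2]
width: 0.0269
```

View pics/w16.png

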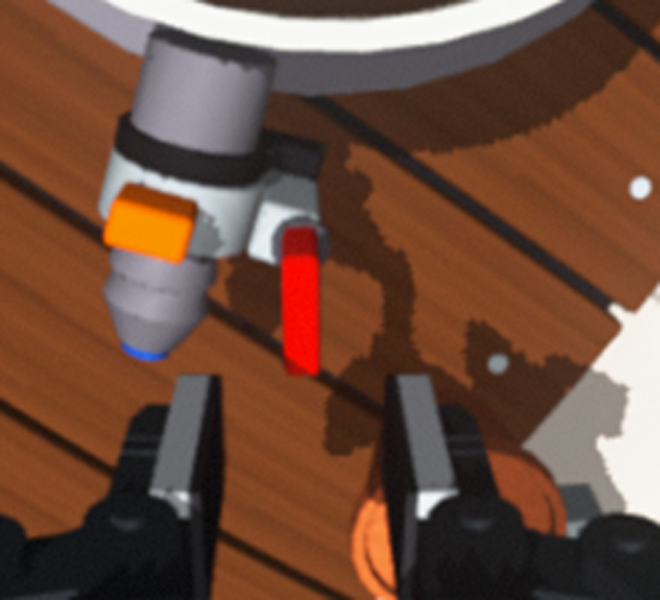

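View pics/s16.png

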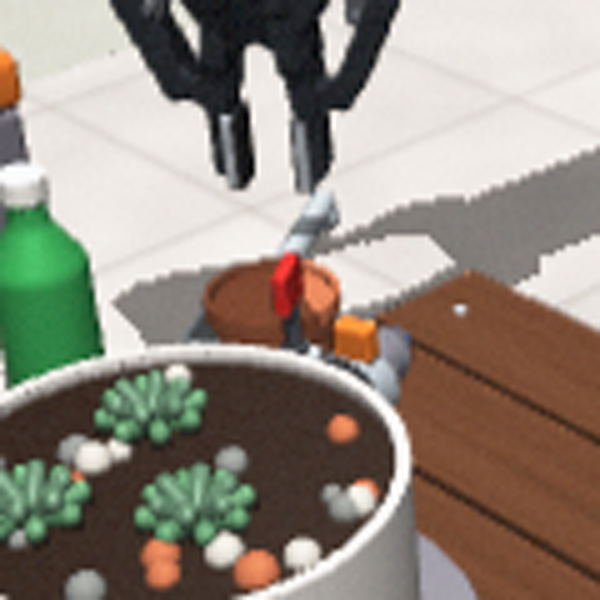

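```bash
python3 -m jog '[175,0,-0.5,0,0,-1.2,0, 175,0,-1,0,0,-2.4,0, 175,0,-1,0,0,-3.6,0, 175,0,-1,0,0,-4.8,0, 175,0,-1,0,0,-6,0, 175,0,-1,0,0,-7.2,0, 175,0,-1,0,0,-8.4,0, 175,0,-1,0,0,-9.5,0, 175,0,-1,0,0,-9.5,0, 175,0,-1,0,0,-9.5,0]' >/dev/null; python3 - <<'E'
from h import *
s=get_state();R,p=toolpose(s);np.savez("w17.npz",R=R,p=p);print(p,yawR(R),s['contact_force'])
i=get_image("wrist")["color"];cv2.imwrite("pics/w17.png",i)
cv2.imwrite("pics/w17z.png",cv2.resize(i[140:270,210:350],None,fx=4.6,fy=4.6,interpolation=cv2.INTER_CUBIC))
cv2.imwrite("pics/t17.png",get_image("top")["color"])
E
```

```text
[ 0.65514393 -0.1175989   0.23606699] 20.829993238658695 [-1.00647218  0.16946951 -0.33764762]
```

View pics/w17z.png

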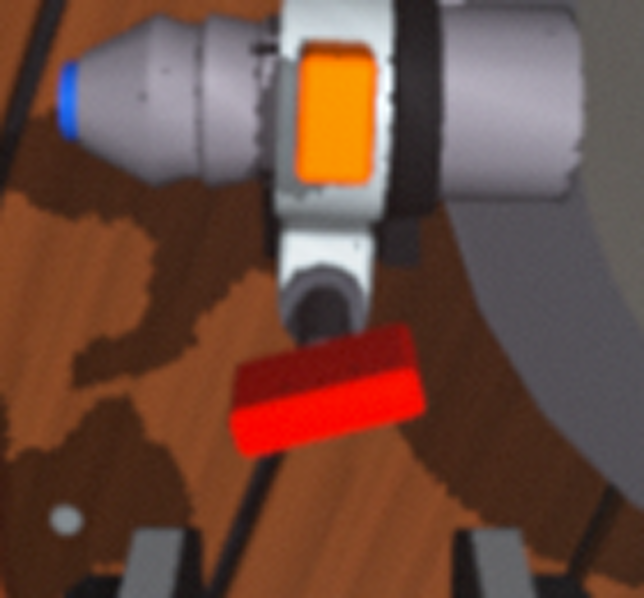

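View pics/t17.png

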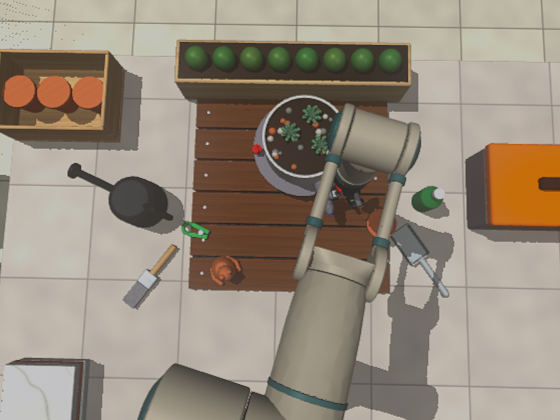

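View pics/w17.png

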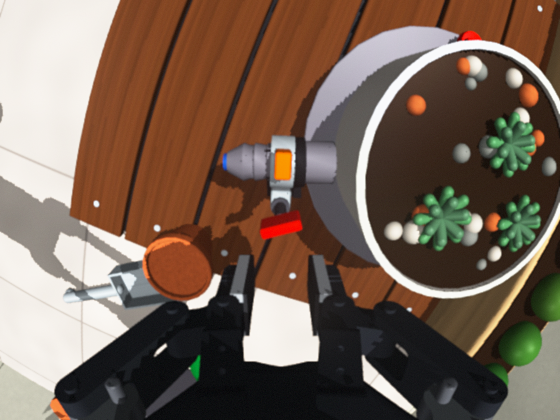

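```bash
python3 -m jog '[175,0,-2,0,0,0,0, 175,0,-4,0,0,0,0, 175,0,-4,0,0,0,0, 175,0,-4,0,0,0,0]'; sh st.sh; python3 -c "
from rig import sign_off
print(sign_off())"
```

```text
clock: 26.85
position: [0.655, -0.1176, 0.2759]
ee_rot: [-0.582, 0.583, -0.401, 0.4]
contact_force: [0.5, 0.3, -0.8]
width: 0.0265
F [ 0.49  0.3  -0.75] M [-0.027 -0.001  0.017] e6 0.003 p [ 0.655  -0.1176  0.2759] yaw 20.93 w 0.0265
the job is handed in; nothing more can be done
None
```

The clamp is on the stub, seated against the collar with the key upright above the rest. I tightened it, let go, and handed the job in at about 27 s of the 72 s allowed.

- **Sliding on:** It went over the barbs without measurable contact and met the collar at 3 to 6 N. While tightening I kept about 8 N on the key toward the collar, because the clamp had twisted a few degrees. I took that push off before the last part of the turn.
- **Tightening:** I turned the key about 2.6 rad clockwise in two holds. The torque ended 0.10 (wrist moment) to 0.12 N m (joint 6 effort) above a free level of about 0.30. That is inside the snug window of 0.08 to 0.20.
- **Last pictures:** The band sits flush against the collar, with perhaps 1 to 2 degrees of twist left. The key is clear of the gripper, the bystanders are where they were, and the force on the tool is about zero.

**Disagreement:** The torque started to rise after about 1.75 rad, and I turned some 0.8 rad past that. By the task's figures that should have added about 0.24 N m, which would be overtight. Both torque readings showed about half of that, and they agreed before and after the fresh hold, so I stopped on the measured torque. I found no reason for the difference.

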